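Put the returns back in their places on the paint-shop counter

ROBOT

A 7-joint arm with a two-finger parallel gripper is mounted at the origin on the work surface. World frame = base frame: x ahead of the robot, y to its left, z up, the work surface at z = 0. Lengths are in mm, angles in degrees, forces in N, time in s.
With the tool pointing down it reaches from about 425 to 950 mm from the base axis. Payload 4.7 kg.
Tool frame: the origin (TCP) lies on the centre line of the jaws, within the pads' length; the fingertips stand 25 mm ahead of it and the grasp point (between the pads) lies 6 mm ahead of it; x points along the fingers, y is the direction in which the jaws open and shut, and the axes are right-handed (so a half turn about x gives the same grasp; the last joint's range is limited). The gripper opens to 87 mm and grips with 3 to 60 N. Pads are 19 mm wide; open, the fingers measure 117 mm over their backs; the gripper's body (75 mm by 190 mm) begins 51 mm behind the grasp point.
Start: joints at [-66.114, 26.849, -2.785, 87.806, 1.381, 65.374, -4.715], TCP at [291.01, 609.065, 247.573] pointing down, gripper open.
Joint ranges: [-148.3, 148.3], [-19.14, 114.17], [-79.39, 73.82], [5.75, 140.21], [-59.74, 239.74], [12.07, 113.84], [-152.46, 152.46]. Speed limits (degrees/s): [147.25, 147.25, 180, 180, 180, 180, 180].

INTERFACE

Orientations are given as a 3x3 rotation matrix whose columns are the frame's x, y, z axes.
In Python, from rig import move_to, move_linear, move_j, let_go, clamp, pause, inverse_kinematics, snapshot, calibration, IKError, close_job, current_time_s, current_joint_positions, current_dq, current_tau, current_tool_pos, current_tcp_rot, current_force, current_moment, current_finger_gap gives the robot as it stands. The module is installed in compiled form; this text tells all that it offers. Calls block until the motion is done:
- move_to(position, orientation): joint-space move of the TCP to a pose.
- move_linear(position, rotation=None, speed=150, force_limit=None): straight line of the TCP; rotation=None keeps the orientation; speed is the mean speed in mm/s. With force_limit (N) it stops when the force on the tool has changed by that much, and returns True; else False.
- move_j(angles): joint-space move.
- let_go() and clamp(f_grip=None): open the fingers fully, or close them until they stop; f_grip is the grip in N (None keeps the last).
- pause(seconds).
- inverse_kinematics(position, orientation): joint angles nearest the present ones, or None.
- snapshot(name): name is "side" or "top" or "wrist"; returns the picture (480x640x3 uint8, red, green, blue); there is no depth.
- calibration(name): a dict with "fx", "fy", "cx", "cy" (pixels), "distortion" ([k1, k2, p1, p2, k3] as OpenCV has them; the pictures are not rectified), "extrinsics" (4x4, takes a point from camera to world coordinates). Camera axes: x right, y down, z forward; pixel columns grow to the right and rows downward; lengths in mm; the calibration is good to about 2 mm. A picture is of the moment at which its call begins: read the wrist's pose just before it. calibration takes no time and is no camera call; for the wrist camera it gives the pose at the moment of the call.
A pose or a line that the arm cannot do raises IKError and nothing moves.
- close_job(): hands the job in, once; it reports no verdict.
Readings, each from a call of its own:
- current_time_s(): time.
- current_joint_positions(): joint angles.
- current_dq(): joint speeds.
- current_tau(): joint torques, N m.
- current_tool_pos(): TCP position.
- current_tcp_rot(): TCP orientation.
- current_force(): force on the tool from outside, world axes, zero at the start.
- current_moment(): the same for the moment, N m.
- current_finger_gap(): finger opening in mm.
Only numpy, scipy, OpenCV 4.12 (cv2) and the standard library are available. Lean on these libraries where they do the work, as an engineer would, in place of code of your own. Each camera call takes 0.05 s, during which the arm holds its last target.

TASK

Put the returned goods away where each kind belongs: both rolls of masking tape go flat on the spindle stand, the wide roll at the bottom and the narrow one on top of it, the large tin upright in the tray with the large well, the small tin upright in the tray with the small well, and the sanding block flat, grit side down as it lies now, on the floor of the black basket. Leave the tall white bottle standing where it is.

Things in the scene. Friction and masses are not known exactly. Their poses are not given: they have to be found in the camera images.
- tape_wide: wide roll of tan masking tape lying flat: ring of 64 mm outer diameter, 36 mm hole, 38 mm high, about 100 g; origin at the centre of its underside, z up
- tape_narrow: narrow roll of tan masking tape lying flat: ring of 54 mm outer diameter, 36 mm hole, 22 mm high, about 50 g; origin at the centre of its underside, z up
- tin_large: large closed metal paint tin, standing: 64 mm diameter, 72 mm high (small lid rim of 2 mm on top of that), about 300 g; origin at the centre of its underside, z up
- tin_small: small closed metal paint tin, standing: 42 mm diameter, 52 mm high (small lid rim of 2 mm on top of that), about 130 g; origin at the centre of its underside, z up
- sanding_block: cork hand-sanding block with a dark underside, 100 mm long (x) by 40 mm wide (y) by 35 mm high (z), lying flat, about 120 g; origin at the centre of its underside
- spindle: fixed tape stand: black base disc of 90 mm diameter, 8 mm thick, with an upright steel post of 14 mm diameter at its centre whose top is 60 mm above the counter; origin at the centre of the base's underside, z up along the post. The wide roll rests on the base (8 mm up), the narrow one on the wide roll (46 mm up)
- tray_large: fixed brown wooden square tray, 120 x 120 x 18 mm, with one round well of 84 mm diameter at its centre, 10 mm deep (well floor 8 mm above the counter); origin at the centre of its underside
- tray_small: fixed brown wooden square tray, 100 x 100 x 18 mm, with one round well of 60 mm diameter at its centre, 10 mm deep (well floor 8 mm above the counter); origin at the centre of its underside
- basket: fixed black open basket, outside 140 mm (x) by 110 mm (y) by 40 mm high, walls and floor 4 mm thick (inside 132 x 102 mm); origin at the centre of its underside, x along its long side
- bottle: tall white plastic bottle with a black cap, loose, standing among the trays: 56 mm diameter, 160 mm high; origin at the centre of its underside. Not to be moved
There are look-alikes about, which are no part of the job. What is shaped like the tape_narrow but orange or turquoise is not meant.

How it is judged (in metres and radians):
At the end, for the whole second after the job is handed in: Wide roll flat on the spindle base, narrow roll flat on it, both within 15 mm of the post; each tin upright on the floor of its own well, within 13 mm of centre; block flat, dark side down, on the basket floor, centre within 45 mm (lengthwise) and 40 mm (across) of its middle; all at rest (horizontal distance between each of tape_wide, tape_narrow and spindle below 0.015 m and z of tape_wide in the frame of spindle between 0.004 and 0.012 m and angle between each of tape_wide, tape_narrow, tin_large, tin_small's own z axis and vertical below 0.1 rad and z of tape_narrow in the frame of spindle between 0.041 and 0.051 m and horizontal distance between tin_large and tray_large below 0.013 m and z of tin_large in the frame of tray_large between 0.004 and 0.012 m and horizontal distance between tin_small and tray_small below 0.013 m and z of tin_small in the frame of tray_small between 0.004 and 0.012 m and x of sanding_block in the frame of basket between -0.045 and 0.045 m and y of sanding_block in the frame of basket between -0.04 and 0.04 m and z of sanding_block in the frame of basket between 0 and 0.009 m and angle between sanding_block's own z axis and vertical below 0.12 rad and linear speed of each of tape_wide, tape_narrow, tin_large, tin_small, sanding_block below 0.02 m/s); the robot touches nothing.
It fails at once if the tall bottle is pushed more than 30 mm or tipped over (distance of bottle from where it was at the start of the episode above 0.03 m or angle between bottle's own z axis and vertical above 0.4 rad).
It also fails if it takes over 134 s, if anything falls off the work surface, if the arm or the gripper's body presses on something with over 40 N, if the wrist force passes 120 N, or if a joint passes its speed limit or range.

## Working session

There is one attempt and no reset: what is moved stays moved. The work goes in short steps, each a Python script; the robot and the scene stay as the last script left them, time stands still between calls to the robot, and variables do not carry over. Pictures are saved under pics/ and viewed, and the job is handed in when it is done.

```bash
mkdir -p pics; ls; python3 - <<'E'
from rig import *
import cv2
for n in ["side","top","wrist"]:
    im=snapshot(n); cv2.imwrite(f"pics/{n}0.png",im[:,:,::-1]); c=calibration(n); print(n,c)
print(current_time_s(),current_finger_gap(),current_tcp_rot())
E
```

```text
pics
side {'fx': 583.353382635733, 'fy': 583.353382635733, 'cx': 315.14855336280493, 'cy': 231.38806103842646, 'distortion': array([-0.00220516,  0.        ,  0.        ,  0.        ,  0.        ]), 'extrinsics': array([[ 9.54819238e-01, -1.90520077e-01,  2.28084028e-01,
         1.35796929e+02],
       [-2.96536982e-01, -6.61514265e-01,  6.88813978e-01,
        -1.00882917e+03],
       [ 1.96479458e-02, -7.25328186e-01, -6.88122794e-01,
         1.01977970e+03],
       [ 0.00000000e+00,  0.00000000e+00,  0.00000000e+00,
         1.00000000e+00]])}
top {'fx': 581.3494967200629, 'fy': 581.3494967200629, 'cx': 322.5760900364906, 'cy': 241.6188877954631, 'distortion': array([-0.10241502,  0.        ,  0.        ,  0.        ,  0.        ]), 'extrinsics': array([[-8.20610533e-03, -9.87331651e-01,  1.58457791e-01,
         2.77261030e+02],
       [-9.99929348e-01,  6.73930348e-03, -9.79186894e-03,
         1.14855356e+01],
       [ 8.59992699e-03, -1.58526948e-01, -9.87317197e-01,
         1.23102435e+03],
       [ 0.00000000e+00,  0.00000000e+00,  0.00000000e+00,
         1.00000000e+00]])}
wrist {'fx': 415.30294346092666, 'fy': 415.30294346092666, 'cx': 320.21003543658, 'cy': 237.15975993303897, 'distortion': array([-0.09043529,  0.        ,  0.        ,  0.        ,  0.        ]), 'extrinsics': array([[ 4.31022154e-01,  8.66582733e-01,  2.51504014e-01,
         2.22129035e+02],
       [ 9.02338470e-01, -4.13236379e-01, -1.22560114e-01,
         6.41290915e+02],
       [-2.27787023e-03,  2.79767871e-01, -9.60064972e-01,
         3.83806793e+02],
       [ 0.00000000e+00,  0.00000000e+00,  0.00000000e+00,
         1.00000000e+00]])}
0.15 87.20357111596869 [[-6.23693608e-04  4.31202693e-01  9.02254869e-01]
 [-1.38219494e-03  9.02253811e-01 -4.31203143e-01]
 [-9.99998850e-01 -1.51603076e-03  3.32762477e-05]]
```

View pics/top0.png

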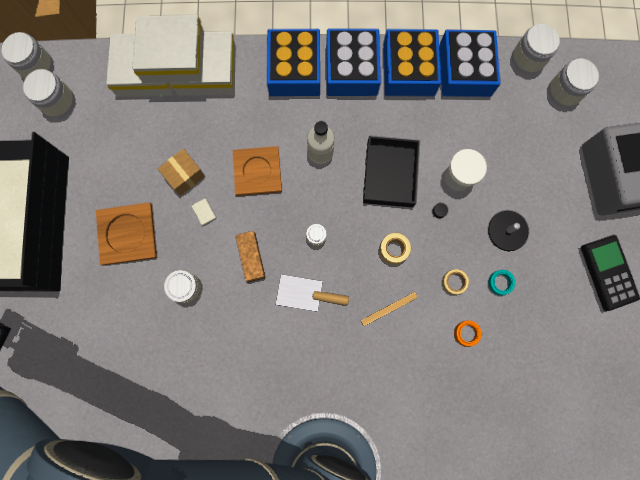

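View pics/side0.png

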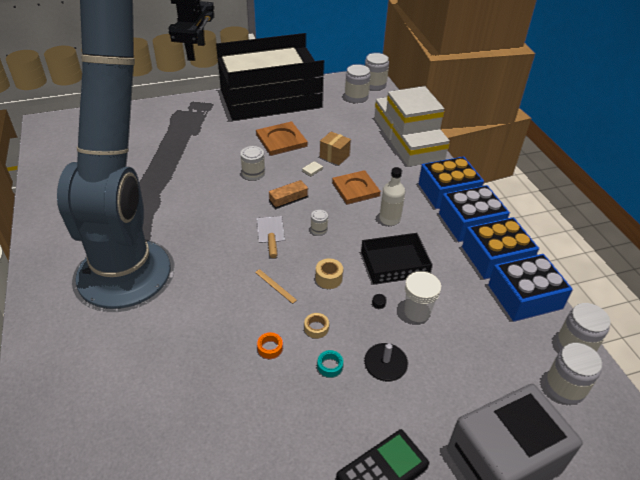

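View pics/wrist0.png

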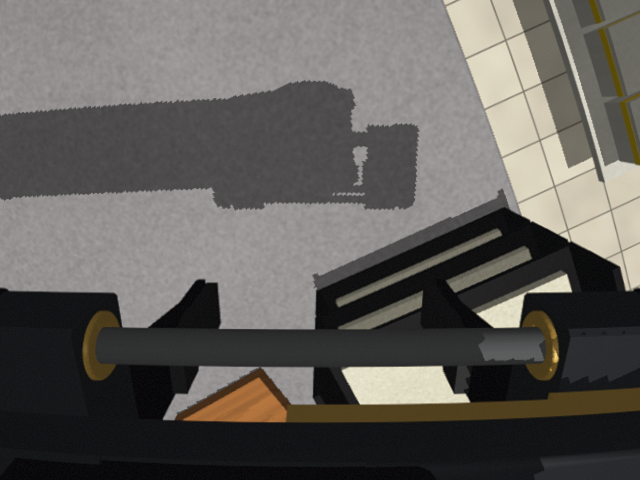

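Top view: wide roll (395,249), narrow-shaped rings at (456,281) tan, (502,282) turquoise and (468,333) orange. The tan one fits the description. Large tin is at (181,287), small tin at (316,236), cork block at (249,257) and spindle at (508,230). Trays are at (126,233) and (257,170), basket at (391,171). The bottle with the black cap is at (320,145); the white jar at (467,170) is not mine. Next I'll segment the images and measure.

```bash
cat > meas.py <<'E'
import numpy as np,cv2
def ray(cal,uv):
    K=np.array([[cal['fx'],0,cal['cx']],[0,cal['fy'],cal['cy']],[0,0,1]])
    p=cv2.undistortPoints(np.array(uv,float).reshape(-1,1,2),K,np.array(cal['distortion'])).reshape(-1,2)
    E=np.array(cal['extrinsics']); d=np.c_[p,np.ones(len(p))]@E[:3,:3].T
    return E[:3,3],d
def onplane(cal,uv,z):
    o,d=ray(cal,uv); return (o+d*((z-o[2])/d[:,2])[:,None])[:,:2]
def blob(mask,seed,r):
    """filled outer contour of mask component nearest seed within window r"""
    m=np.zeros_like(mask); u,v=seed
    y0,y1,x0,x1=max(v-r,0),v+r,max(u-r,0),u+r
    m[y0:y1,x0:x1]=mask[y0:y1,x0:x1]
    m=cv2.morphologyEx(m,cv2.MORPH_CLOSE,np.ones((3,3),np.uint8))
    cs,_=cv2.findContours(m,cv2.RETR_EXTERNAL,cv2.CHAIN_APPROX_NONE)
    c=max(cs,key=cv2.contourArea); return c
E
cat > m1.py <<'E'
from rig import *
from meas import *
import sys
objs={ # name: hue mask fn, top seed, side seed, r, half height
'tape_wide':('tan',(395,249),(329,273),24,19),
'tape_narrow':('tan',(456,281),(317,325),18,11),
'block':('wood',(249,257),(288,193),32,17.5),
'tray_large':('wood',(126,233),(281,138),42,9),
'tray_small':('wood',(257,170),(357,186),32,9),
'basket':('black',(391,171),(397,258),44,20),
'spindle':('black',(508,230),(386,361),28,4),
'tin_large':('tin',(181,287),(252,160),26,37),
'tin_small':('tin',(316,236),(319,221),18,27),
'bottle':('bot',(320,145),(392,198),34,0),
}
vis={}
for cam,k in (('top',1),('side',2)):
    bgr=cv2.imread(f'pics/{cam}0.png'); cal=calibration(cam)
    hsv=cv2.cvtColor(bgr,cv2.COLOR_BGR2HSV); h,s,v=cv2.split(hsv)
    M={'tan':((s>60)&(h>8)&(h<35)),'wood':((s>70)&(h>3)&(h<28)),
       'black':(v<75),'tin':((v>185)|((v<90)))&(s<60),'bot':(v>0)}
    for n,o in objs.items():
        if o[0]=='bot': continue
        c=blob(M[o[0]].astype(np.uint8)*255,o[k],o[3])
        cv2.drawContours(bgr,[c],-1,(255,0,255),1)
        m=cv2.moments(c); cen=(m['m10']/m['m00'],m['m01']/m['m00'])
        P=onplane(cal,[cen],o[4])[0]
        g=onplane(cal,c.reshape(-1,2),o[4]).astype(np.float32)
        R=cv2.minAreaRect(g)
        print(cam,n,np.round(cen,1),'xy',P.round(1),'rect',np.round(R[1],0),round(R[2],1))
    vis[cam]=bgr
cv2.imwrite('pics/v1.png',cv2.resize(vis['top'][120:330,80:540],None,fx=1.7,fy=1.7,interpolation=cv2.INTER_NEAREST))
cv2.imwrite('pics/v2.png',cv2.resize(vis['side'][100:400,220:460],None,fx=2,fy=2,interpolation=cv2.INTER_NEAREST))
E
python3 m1.py
```

```text
top tape_wide [394.6 248.4] xy [ 456.3 -152.5] rect [66. 67.] 88.7
top tape_narrow [455.1 281.6] xy [ 385.3 -280.8] rect [56. 53.] 89.3
top block [249.8 256.2] xy [442.  153.1] rect [104.  42.] 13.4
top tray_large [125.7 233.7] xy [493.6 423.3] rect [125. 125.] 7.9
top tray_small [256.6 170.7] xy [630.6 141.7] rect [106. 102.] 4.7
top basket [390.8 172.2] xy [ 622.4 -149. ] rect [114. 155.] 84.6
top spindle [507.9 230.5] xy [ 495.8 -403.6] rect [88. 89.] 60.1
top tin_large [182.5 288. ] xy [374.  289.5] rect [81. 65.] 56.7
top tin_small [315.5 236.3] xy [481.9  14.3] rect [40. 53.] 89.6
side tape_wide [328.7 273.1] xy [ 455.9 -150.1] rect [95. 62.] 69.5
side tape_narrow [316.  325.1] xy [ 385.1 -278.9] rect [67. 52.] 73.5
side block [287.6 193.2] xy [441.2 156.7] rect [115.  71.] 12.2
side tray_large [281.1 137.8] xy [493.9 424.4] rect [129. 144.] 7.3
side tray_small [355.6 186.6] xy [630.5 142.7] rect [110. 119.] 4.5
side basket [393.9 257.4] xy [ 621.1 -146.3] rect [145. 158.] 84.7
side spindle [385.3 362.8] xy [ 494.5 -405.9] rect [91. 88.] 56.3
side tin_large [251.4 152.6] xy [383.7 335.9] rect [63. 60.] 76.5
side tin_small [318.7 214.7] xy [492.   41.4] rect [38. 38.] 73.0
```

View pics/v1.png

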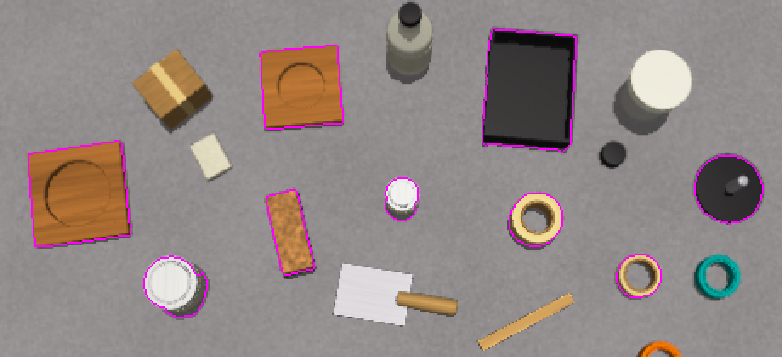

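View pics/v2.png

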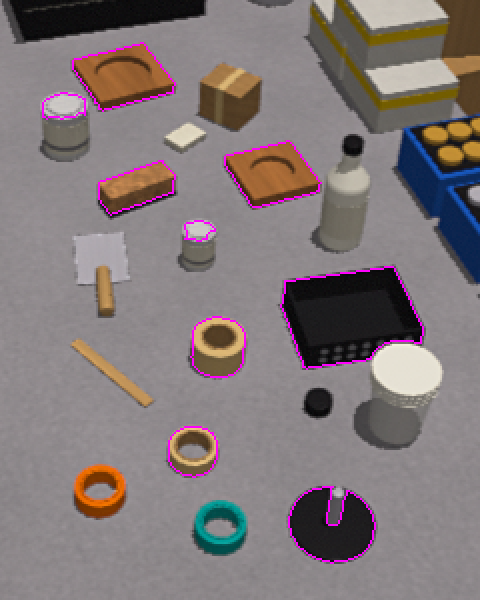

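```bash
cat > m2.py <<'E'
from rig import *
from meas import *
for cam,k in (('top',0),('side',1)):
    bgr=cv2.imread(f'pics/{cam}0.png'); cal=calibration(cam)
    h,s,v=cv2.split(cv2.cvtColor(bgr,cv2.COLOR_BGR2HSV))
    for n,seed,z,r,f in (('tin_large',((181,287),(252,155)),74,26,v>195),('tin_small',((316,236),(319,214)),54,16,v>195),
         ('jar',((467,168),(423,286)),120,26,v>195),('cap',((320,128),(396,173)),155,8,v<60)):
        c=blob(f.astype(np.uint8)*255,seed[k],r); hull=cv2.convexHull(c)
        e=cv2.fitEllipse(hull)
        P=onplane(cal,[e[0]],z)[0]; g=onplane(cal,hull.reshape(-1,2),z).astype(np.float32)
        print(cam,n,np.round(e[0],1),P.round(1),'rect',np.round(cv2.minAreaRect(g)[1],0))
    uv=((320,160),(391,220))[k]; print(cam,'bottle body ~z40',onplane(cal,[uv],30))
cv2.imwrite('pics/crop_rings.png',cv2.resize(cv2.imread('pics/top0.png')[220:360,370:540],None,fx=4,fy=4,interpolation=cv2.INTER_CUBIC))
E
python3 m2.py
```

```text
top tin_large [179.4 285.5] [375.9 287.2] rect [61. 62.]
top tin_small [315.8 233.2] [483.8  13.7] rect [39. 38.]
top jar [468.3 165.9] [ 606.8 -292.1] rect [71. 70.]
top cap [320.7 128.1] [673.3   2.7] rect [23. 29.]
top bottle body ~z40 [[647.37129324   3.64503577]]
side tin_large [251.6 152.2] [375.4 287. ] rect [50. 58.]
side tin_small [319.9 214.3] [485.4  13.5] rect [26. 35.]
side jar [423.1 284.1] [ 600.7 -320.1] rect [68. 71.]
side cap [396.  172.4] [672.4   1. ] rect [39. 23.]
side bottle body ~z40 [[660.54816453 -31.19461533]]
```

View pics/crop_rings.png

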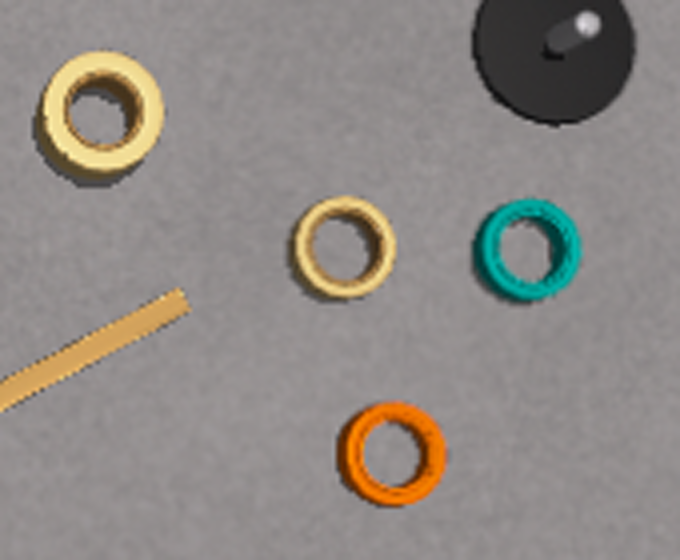

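The tan ring at (456,281) is the narrow roll; turquoise and orange are ruled out by colour. The two views agree to about 3 mm and the sizes match the specs. Next come the helpers and an IK check.

```bash
cat > h.py <<'E'
from rig import *
import numpy as np
def R(a):
    a=np.radians(a); c,s=np.cos(a),np.sin(a)
    return np.array([[0,c,s],[0,s,-c],[-1,0,0]],float)
W=dict(tape_wide=(456,-151.3),tape_narrow=(385.2,-279.8),tin_large=(375.7,287.1),tin_small=(484.6,13.6),
 block=(441.6,154.5),tray_large=(493.7,423.8),tray_small=(630.6,142.2),basket=(621.8,-147.7),spindle=(495.2,-404.7))
def pick(n,a,z,hover,f,out=None):
    x,y=W[n]
    move_to([x,y,hover],R(a)); move_linear([x,y,z],speed=180)
    clamp(f); print(n,'gap',round(current_finger_gap(),1),'t',round(current_time_s(),1))
    move_linear([x,y,out or hover],speed=200); print('gap',round(current_finger_gap(),1))
def place(n,a,z,hover,fl=6,over=4,up=None):
    x,y=W[n]
    move_to([x,y,hover],R(a)); move_linear([x,y,z+15],speed=180)
    if over is not None:
        hit=move_linear([x,y,z-over],speed=25,force_limit=fl)
    else: hit=move_linear([x,y,z],speed=60)
    print('hit',hit,'z',round(current_tool_pos()[2],1),'want',z,'F',np.round(current_force(),1))
    let_go(); move_linear([x,y,up or hover],speed=200); print('t',round(current_time_s(),1),np.round(current_joint_positions()))
E
python3 - <<'E'
from h import *
for n,zs in (('tape_wide',(39,160)),('spindle',(47,200)),('tape_narrow',(29,)),('tin_large',(55,200)),('tray_large',(63,200)),('tin_small',(40,200)),('tray_small',(48,230)),('block',(50,250)),('basket',(67,250))):
    for a in (0,180,90,-90,103.4,84.6,-76.6,-95.4):
        q=[inverse_kinematics([*W[n],z],R(a)) for z in zs]
        print(n,a,[None if k is None else np.round(k).astype(int).tolist() for k in q])
E
```

```text
tape_wide 0 [[-20, 33, 43, 126, -40, 36, 52], [-25, 19, 47, 121, -19, 47, 33]]
tape_wide 180 [[-32, 44, 63, 126, -58, 48, -110], [-36, 26, 64, 121, -30, 51, -134]]
tape_wide 90 [[1, 27, 15, 124, -14, 30, 117], [-14, 16, 32, 120, -12, 46, 116]]
tape_wide -90 [[-22, 34, 46, 126, -43, 37, -35], [-32, 22, 58, 121, -25, 49, -50]]
tape_wide 103.4 [[3, 27, 13, 124, -11, 30, 128], [-12, 16, 30, 120, -11, 46, 128]]
tape_wide 84.6 [[0, 27, 17, 125, -15, 30, 113], [-15, 16, 34, 120, -12, 46, 111]]
tape_wide -76.6 [[-22, 34, 46, 126, -42, 37, -22], [-31, 22, 56, 121, -24, 49, -38]]
tape_wide -95.4 [[-22, 35, 47, 126, -43, 37, -40], [-33, 23, 59, 121, -26, 49, -54]]
spindle 0 [[9, 42, 39, 104, -35, 47, 65], [8, 30, 40, 98, -22, 60, 55]]
spindle 180 [[-4, 55, 63, 104, -57, 60, -97], [-5, 40, 64, 98, -38, 67, -111]]
spindle 90 [[14, 40, 31, 103, -28, 45, 149], [53, 28, -25, 95, 13, 60, 114]]
spindle -90 [[13, 40, 32, 103, -29, 45, -30], [3, 32, 48, 98, -27, 62, -31]]
spindle 103.4 [[53, 39, -25, 101, 22, 45, 121], [60, 30, -35, 94, 19, 62, 123]]
spindle 84.6 [[13, 40, 33, 103, -29, 45, 145], [-3, 3
[... 3721 characters left out ...]
 [[-49, 27, 30, 126, -26, 32, -95], [-56, 7, 35, 116, -5, 58, -114]]
basket 0 [[-10, 37, 27, 103, -23, 46, 29], [-16, 26, 37, 95, -17, 65, 25]]
basket 180 [[-30, 52, 63, 104, -54, 60, -125], [-31, 36, 64, 95, -34, 71, -140]]
basket 90 [[-2, 35, 16, 102, -13, 44, 111], [-11, 25, 29, 94, -13, 64, 111]]
basket -90 [[-17, 40, 39, 103, -33, 48, -52], [-22, 29, 46, 95, -22, 66, -60]]
basket 103.4 [[1, 35, 13, 102, -10, 44, 122], [-10, 25, 27, 94, -12, 64, 124]]
basket 84.6 [[-2, 35, 17, 102, -14, 44, 106], [-12, 25, 30, 94, -13, 64, 106]]
basket -76.6 [[-16, 40, 37, 103, -31, 48, -40], [-21, 28, 44, 95, -21, 66, -48]]
basket -95.4 [[-17, 40, 39, 103, -33, 48, -57], [-23, 29, 48, 95, -23, 66, -65]]
```

```bash
python3 - <<'E'
from h import *
import cv2
print(current_time_s())
pick('tin_large',0,55,200,25)
place('tray_large',0,63,200)
for n in("top","wrist"): cv2.imwrite(f"pics/{n}1.png",snapshot(n)[:,:,::-1])
E
```

```text
0.15
tin_large gap 63.4 t 2.9
gap 63.5
hit True z 63.3 want 63 F [-0.3 -0.3  3.6]
t 7.5 [-55.  27.  15.  95.  -8.  59. -37.]
```

View pics/wrist1.png

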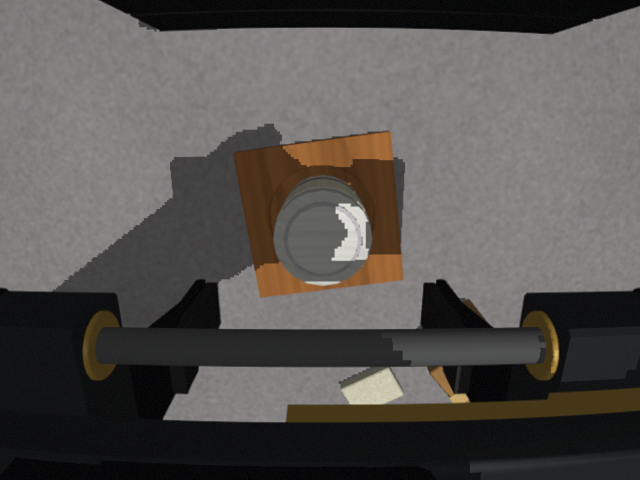

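View pics/top1.png

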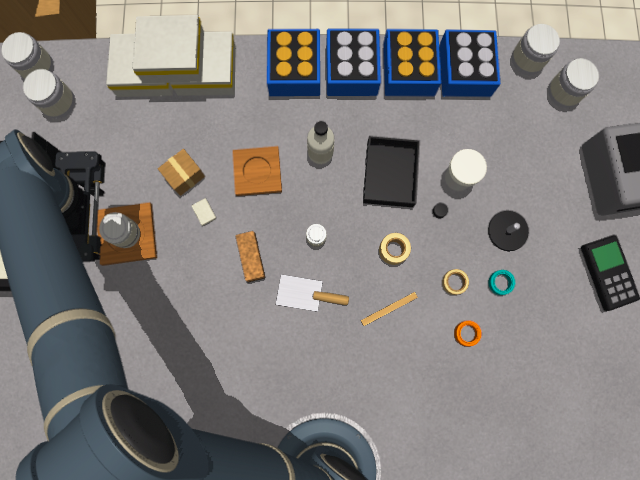

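The wrist view shows the large tin standing in its well (lid about (322,232)). Contact came at z 63.3 against 63 wanted. Next is the small tin.

```bash
python3 - <<'E'
from h import *
import cv2
pick('tin_small',0,40,230,20)
place('tray_small',0,48,250)
for n in("wrist",): cv2.imwrite(f"pics/{n}2.png",snapshot(n)[:,:,::-1])
pick('tape_wide',0,39,180,15,200)
place('spindle',0,47,200)
for n in("top","wrist"): cv2.imwrite(f"pics/{n}3.png",snapshot(n)[:,:,::-1])
E
```

```text
tin_small gap 41.6 t 11.2
gap 41.6
hit True z 47.8 want 48 F [ 0.1 -0.1  3.2]
t 17.1 [-34.  25.  25.  93. -11.  64.  -6.]
tape_wide gap 62.4 t 19.9
gap 62.3
hit True z 46.9 want 47 F [ 0.7 -0.1  3. ]
t 25.1 [  8.  30.  39.  98. -21.  60.  54.]
```

View pics/wrist2.png

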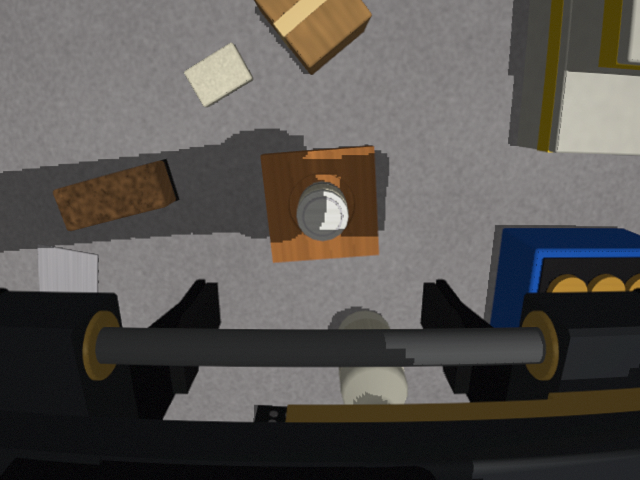

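View pics/wrist3.png

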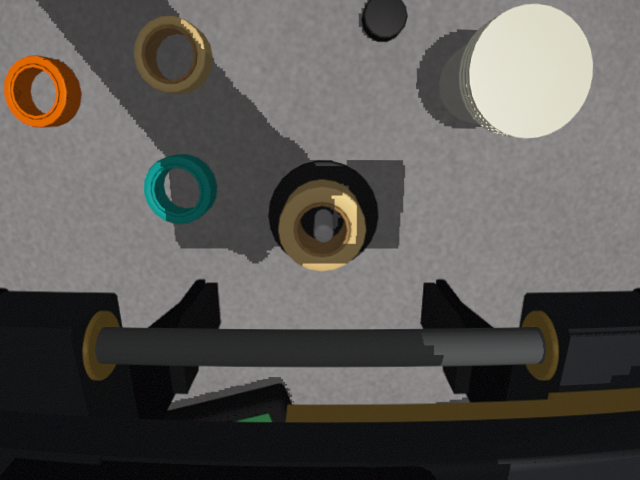

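View pics/top3.png

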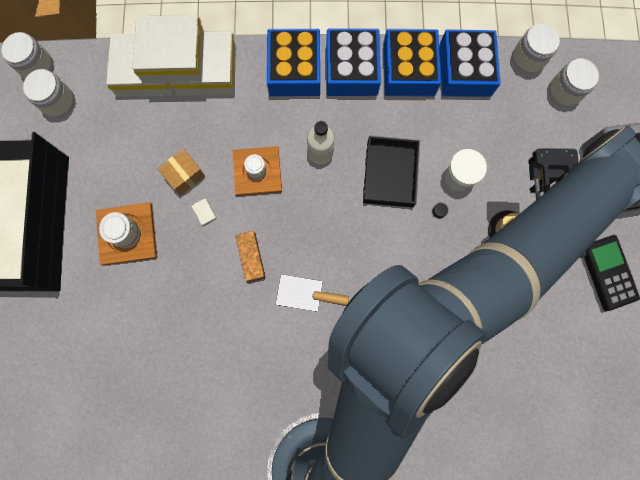

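Wrist views show the small tin in its well (323,210) and the wide roll around the post on the base (323,225). Next are the narrow roll and the block. The basket is only 102 mm wide inside and the open fingers span 117 mm, so I'll grip the block by its top 9 mm. I'll release it with the fingertips just above the walls, which leaves a drop of about 11 mm.

```bash
python3 - <<'E'
from h import *
import cv2
pick('tape_narrow',0,29,180,12,210)
place('spindle',0,75,220)
cv2.imwrite("pics/wrist4.png",snapshot("wrist")[:,:,::-1])
pick('block',103.4,51,250,25)
x,y=W['basket']
move_to([x,y,250],R(84.6)); 
cv2.imwrite("pics/side5.png",snapshot("side")[:,:,::-1]); cv2.imwrite("pics/wrist5.png",snapshot("wrist")[:,:,::-1])
print(current_time_s(),current_finger_gap())
E
```

```text
tape_narrow gap 52.3 t 27.5
gap 52.5
hit True z 74.5 want 75 F [-0.4 -0.9  3. ]
t 32.5 [  4.  30.  45.  97. -24.  63.  57.]
block gap 39.4 t 36.7
gap 39.7
39.275 39.87802422114961
```

View pics/wrist4.png

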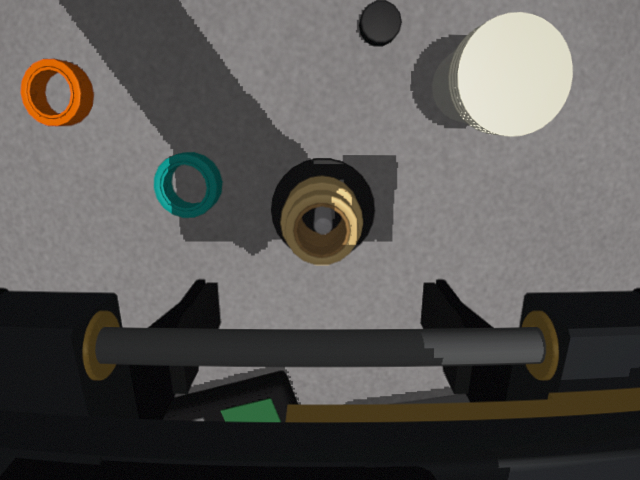

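View pics/side5.png

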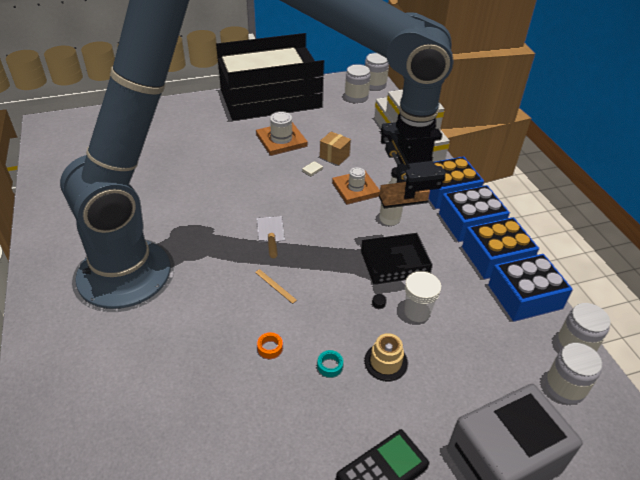

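View pics/wrist5.png

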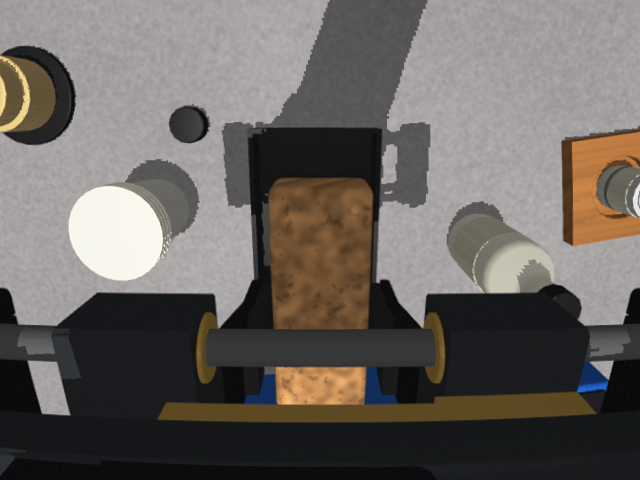

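The narrow roll sits on the wide roll around the post (323,220). The block is held level, 39.9 mm gap, over the basket. The bottle is to the right in the wrist view (500,260). I'll shift the drop point 8 mm away from it, since the jar on the other side is only about 93 mm tall and stays below the gripper body.

```bash
python3 - <<'E'
from h import *
import cv2
x,y=W['basket']; x-=4; y-=8
move_linear([x,y,250]); move_linear([x,y,110],speed=120)
cv2.imwrite("pics/side6.png",cv2.resize(snapshot("side")[130:330,300:500,::-1],None,fx=3,fy=3))
hit=move_linear([x,y,66.5],speed=40,force_limit=8)
print(hit,current_tool_pos(),current_force(),current_finger_gap())
cv2.imwrite("pics/side7.png",cv2.resize(snapshot("side")[130:330,300:500,::-1],None,fx=3,fy=3))
E
```

```text
False [ 618.0104675  -155.80605304   66.81183722] [ 1.08884287  0.12247145 -1.42905674] 39.4939866296796
```

View pics/side6.png

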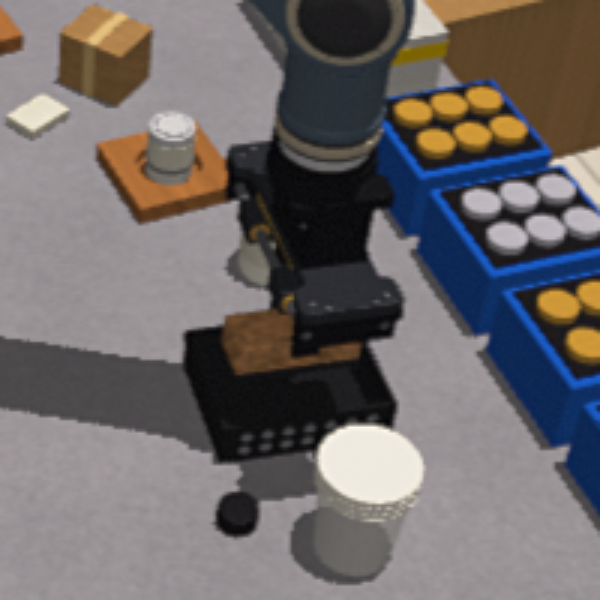

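View pics/side7.png

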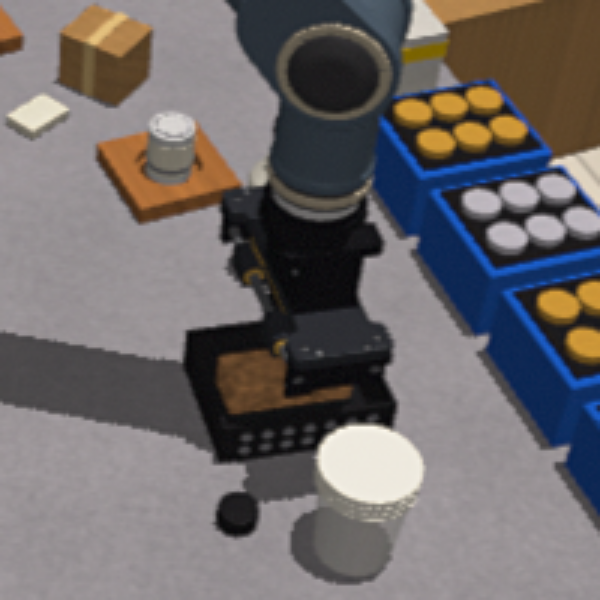

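The block is level and inside the basket, with no contact. I'll release it, then back off and check everything.

```bash
python3 - <<'E'
from h import *
import cv2
let_go(); x,y,_=current_tool_pos()
move_linear([x,y,260],speed=200)
cv2.imwrite("pics/wrist8.png",snapshot("wrist")[:,:,::-1])
move_to([300,250,330],R(64))
pause(0.5)
for n in("top","side"): cv2.imwrite(f"pics/{n}8.png",snapshot(n)[:,:,::-1])
print(current_time_s())
E
```

```text
46.85
```

View pics/wrist8.png

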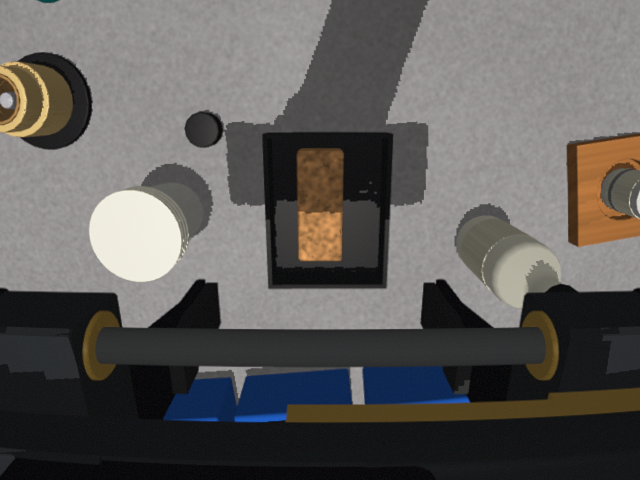

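View pics/top8.png

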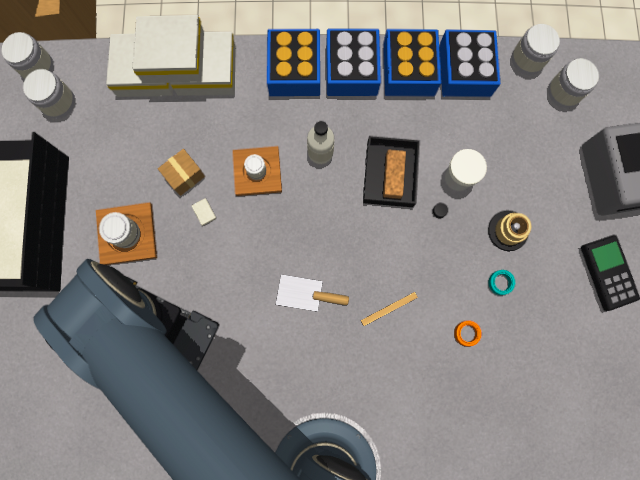

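View pics/side8.png

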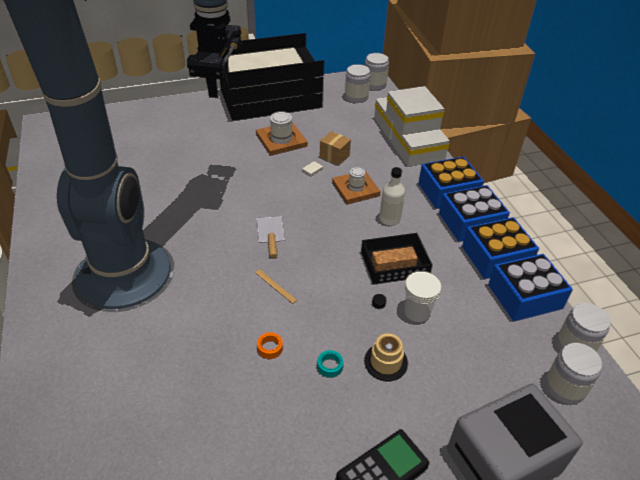

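Everything looks in place, and the bottle cap is still at (320,128). I'll check the lid, roll and block centres against their targets in both views.

```bash
python3 - <<'E'
from rig import *
from meas import *
from h import W
for cam,k in (('top',0),('side',1)):
    bgr=cv2.imread(f'pics/{cam}8.png'); cal=calibration(cam)
    h,s,v=cv2.split(cv2.cvtColor(bgr,cv2.COLOR_BGR2HSV))
    tan=(s>60)&(h>8)&(h<35)
    for n,seed,z,r,f,t in (('tin_large',((115,227),(281,120)),82,20,(v>195)&(s<60),'tray_large'),('tin_small',((254,165),(357,174)),62,13,(v>195)&(s<60),'tray_small'),
       ('narrow',((515,226),(388,345)),68,18,tan&(v>190),'spindle'),('rolls',((514,230),(387,354)),38,26,tan,'spindle'),('block',((395,173),(395,257)),21.5,26,tan,'basket'),('cap',((320,128),(396,173)),155,8,v<60,None)):
        c=blob(f.astype(np.uint8)*255,seed[k],r); hull=cv2.convexHull(c)
        e=cv2.fitEllipse(hull)[0] if n not in('block','rolls') else cv2.minAreaRect(hull)[0]
        P=onplane(cal,[e],z)[0]; g=onplane(cal,hull.reshape(-1,2),z).astype(np.float32)
        print(cam,n,P.round(1),'off',(P-W[t]).round(1) if t else '','rect',np.round(cv2.minAreaRect(g)[1],0))
E
```

```text
top tin_large [494.4 423.9] off [0.7 0.1] rect [60. 61.]
top tin_small [631.3 142.2] off [ 0.7 -0. ] rect [40. 39.]
top narrow [ 492.7 -398.8] off [-2.5  5.9] rect [63. 59.]
top rolls [ 494.7 -403.8] off [-0.5  0.9] rect [65. 82.]
top block [ 618.5 -155.8] off [-3.3 -8.1] rect [ 44. 110.]
top cap [673.    2.6] off  rect [23. 27.]
side tin_large [493.8 428.6] off [0.1 4.8] rect [34. 41.]
side tin_small [629.5 146.2] off [-1.1  4. ] rect [21. 21.]
side narrow [ 490.3 -415.1] off [ -4.9 -10.4] rect [66. 52.]
side rolls [ 494.3 -406.6] off [-0.9 -1.9] rect [100.  67.]
side block [ 619.9 -150.2] off [-1.9 -2.5] rect [ 67. 114.]
side cap [672.4   1. ] off  rect [39. 23.]
```

```bash
python3 -c "
from rig import *
close_job(); print(current_time_s())"
```

```text
the job is handed in; nothing more can be done
the job is handed in; nothing more can be done
```

I put all five items away and handed the job in at about 47 s on the robot's clock, against the 134 s limit. No verdict is reported.

**How it went:**
- **Tins and rolls:** both tins and both rolls were set down until light contact, each within 0.5 mm of the expected height.
- **Sanding block:** I released it about 11 mm above the basket floor, because the gripper's open fingers are wider than the basket. It landed flat, dark side down.

**Last checks, from the top view unless noted:**

| Item | Result |
|---|---|
| Large tin | about 1 mm from the well centre |
| Small tin | about 1 mm from the well centre |
| Both rolls together | about 1–2 mm from the post, both views |
| Sanding block | about 9 mm from the basket centre, well within limits |
| Bottle | cap within 0.3 mm of where it started, both views |

**Checks that disagreed:**
- **Tins:** the side view put the tin lids 4–5 mm off, because its masks caught only the sunlit part of each lid.
- **Narrow roll alone:** it gave no clean reading, because the mask ran into the wide roll below (6 mm off in the top view, 11 mm in the side view). The post limits it to 11 mm off centre, and both the contact height and the wrist picture showed it seated.

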